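# One loaf tin from the nest onto the scale

### The arm

A 7-joint arm with a two-finger parallel gripper is mounted at the origin on the work surface. World frame = base frame: x ahead of the robot, y to its left, z up, the work surface at z = 0. Lengths are in m, angles in rad, forces in N, time in s.
With the tool pointing down it reaches from about 0.425 to 0.925 m from the base axis. Payload 6.8 kg.
Tool frame: the origin (TCP) lies between the finger pads; the fingertips stand 11 mm ahead of it and the grasp point (between the pads) lies 8 mm behind it; z points along the fingers, y is the line along which they close (so a half turn about z gives the same grasp; the last joint's range is limited). The gripper opens to 85 mm and grips with 20 to 120 N. Pads are 22 mm wide; open, the fingers measure 114 mm over their backs; the gripper's body (76 mm by 85 mm) begins 54 mm behind the grasp point. The pads swing forward as they close: fully open they stand 13 mm farther back than shut.
Start: joints at [-1.418, 0.477, 0.022, 1.555, -0.011, 1.109, -0.083], TCP at [0.174, 0.652, 0.242] pointing down, gripper open.
Joint ranges: [-2.96, 2.96], [-0.34, 2.1], [-1.41, 1.46], [0.24, 2.44], [-1.37, 4.51], [0.17, 1.92], [-2.96, 2.96]. Speed limits (rad/s): [2.39, 2.39, 3.14, 3.14, 3.14, 3.14, 3.14].

### API

Orientations are given as a rotation vector (axis times angle).
In Python, from bench import r gives the robot as it stands.
- The arm moves only by the tool send_rows, never from a script. Its argument "deltas" is a list of rows, each an object of numbers: "dx", "dy", "dz": the shift along the world's x, y, z in mm; "rx", "ry", "rz": the turn, a rotation vector about the world's x, y, z in degrees. A call has 1 to 5 rows; each row is the pose to reach, as a shift and turn from the pose commanded when the call began; what a row does not reach only later rows make up. A row lasts 1/12 s, in which the tool goes at most 41.7 mm and 7.16 degrees, less where a joint would pass 70% of its speed; a pose out of reach is approached as far as the arm can. A call with a gripper value outside its range is refused whole. "jaw" is the finger opening in mm, from 0 to 85.4, set as the call begins (left out, the last holds). The fingers move at their own pace and stop on an object; "newtons" is the grip in N (left out, the last holds). Time passes only in rows, so rows that repeat a pose let the fingers close. It gives the time, the measured TCP pose, the force, the opening and the grip force at its end, in the units of the state.
- r.get_obs(): the state, without advancing time (a new reading comes with each control period).
- r.grab_frame(name): name is "side" or "top"; returns a dict with "frame" (420x560x3 uint8, blue, green, red), "z_map" (420x560 float32, m along the optical axis (not along the pixel's ray), 0 where there is no reading), "vertical_fov" (degrees; the focal length in pixels is half the picture's height over the tangent of half this angle, whatever the lens; pixels are square), "cx", "cy" (the principal point, pixels), "distortion" ([k1, k2, p1, p2, k3] as OpenCV has them; the pictures are not rectified), "xyz" and "orientation" of the camera in the world. Camera axes: x right, y down, z forward; pixel columns grow to the right and rows downward; lengths in m; the calibration is good to about 2 mm. A picture is of the moment at which its call begins.
- r.hand_in(): hands the job in; it is judged then, once.
The state is a dict: "clock": time; "joints": joint angles; "qvel": joint speeds; "tau": joint torques, N m; "tcp_pos": TCP position; "orientation": TCP orientation; "contact_force": force on the tool from outside, world axes, zero at the start; "moment": the same for the moment, N m; "grip_width": finger opening in m; "gripper_force": force on a finger pad.
Only numpy, scipy, OpenCV 4.12 (cv2) and the standard library are available. Lean on these libraries where they do the work, as an engineer would, in place of code of your own. Each camera call takes 0.05 s, during which the arm holds its last target. There are 200 camera calls.

### The job

Take just the top tin off the stack of nested dark loaf tins and stand it upright in the middle of the bench scale's pan, ready for dough to be weighed into it. Set it down rather than dropping it. Do not drag the next dark tin up with it, and leave the rest of the dark stack and the stack of gold-coloured tins where they stand.

Things in the scene. Friction and masses are not known exactly. Their poses are not given: they have to be found in the camera images.
- dark_top: The tin to move: top one of three nested near-black loaf tins. Open, 98 mm long (x axis) and 58 mm wide (y axis) over the rim, 40 mm high, about 150 g. Origin: centre of its underside, z up; rim top 40 mm above it. A stiff vertical rim band 10 mm high runs all round at 98 x 58 mm; below it the walls taper to 80 x 40 mm. Can be gripped from above across its 58 mm width.
- dark_mid: The next dark tin, same shape, under dark_top; must stay. Origin: centre of its underside. Tins nest 18 mm apart (1 mm side play, resting on end tabs), so its equally wide rim begins 18 mm below dark_top's: fingertips 5 to 15 mm below the top rim hold dark_top alone, lower ones clamp both. It sits in a third tin standing loose on the table; stack 76 mm high.
- gold_top: Top tin of the other stack: three nested tins of the same shape and stack height in pale gold-coloured metal. Origin: centre of its underside. Not to be moved.
- scale_pan (a point): Centre of the top face of the bench scale's nearly square light metal pan, 165 mm (x) by 190 mm (y), flat, rigid, 55 mm above the table; the white scale body is 200 x 200 mm and stays fixed. z up; its -x side is the side with the display. Any direction of the tin on the pan will do.
There are look-alikes about, which are no part of the job. What is shaped like the dark_top but pink is not meant.

How it is judged:
On the way:
1. the top dark tin is lifted clear out of the next one (z of dark_top in the frame of dark_mid above 0.05 m), for 0.1 s.
At the end, for the whole second after the job is handed in: The former top dark tin stands still and upright (within 10 degrees) on the scale's pan, its centre within 30 mm of the pan's centre; the next dark tin is upright and within 25 mm of where it was, and so is the top gold tin within 25 mm of its place (horizontal distance between dark_top and scale_pan below 0.03 m and z of dark_top in the frame of scale_pan between -0.008 and 0.008 m and angle between each of dark_top, dark_mid's own z axis and vertical below 0.17 rad and linear speed of dark_top below 0.03 m/s and distance of each of dark_mid, gold_top from where it was at the start of the episode below 0.025 m); the robot touches nothing.
It fails at once if the next dark tin was dragged up or shifted by more than 25 mm (distance of dark_mid from where it was at the start of the episode above 0.025 m).
It fails at once if the gold stack was disturbed: its top tin moved more than 25 mm (distance of gold_top from where it was at the start of the episode above 0.025 m).
It fails at once if the tin was dropped: over the scale, out of the fingers and more than 30 mm above the pan (horizontal distance between dark_top and scale_pan below 0.1 m and z of dark_top in the frame of scale_pan above 0.03 m and contact force between the fingers and dark_top below 0.05 N).
It also fails if it takes over 40 s, if anything falls off the work surface, if the arm or the gripper's body presses on something with over 40 N, if the wrist force passes 120 N, or if a joint passes its speed limit or range.

## Working session

There is one attempt and no reset: what is moved stays moved. The work goes in short steps, Python scripts to look and compute and a tool call to move; the robot and the scene stay as the last step left them, time stands still between calls to the robot, and variables do not carry over. Pictures are saved under pics/ and viewed, at most 10 in all, crops included, and the job is handed in when it is done.

Besides the shell and the picture viewer there is one more tool, called after "Emit:" as name(argument=value, ...) on one line, values as JSON. send_rows: Moves the arm, as the interface text tells. Its arguments: {"type":"object","properties":{"deltas":{"type":"array","items":{"type":"object","properties":{"dx":{"type":"number"},"dy":{"type":"number"},"dz":{"type":"number"},"rx":{"type":"number"},"ry":{"type":"number"},"rz":{"type":"number"}}}},"jaw":{"type":"number"},"newtons":{"type":"number"}},"required":["deltas"]}

```bash
mkdir -p pics; cat > h.py <<'E'
import numpy as np, cv2
from scipy.spatial.transform import Rotation as R
from bench import r
def grab(n):
    f=r.grab_frame(n); h,w=f["z_map"].shape
    fl=h/2/np.tan(np.radians(f["vertical_fov"])/2)
    K=np.array([[fl,0,f["cx"]],[0,fl,f["cy"]],[0,0,1]])
    u,v=np.meshgrid(np.arange(w),np.arange(h))
    p=np.stack([u,v],-1).reshape(-1,1,2).astype(np.float64)
    n_=cv2.undistortPoints(p,K,np.array(f["distortion"],float)).reshape(h,w,2)
    z=f["z_map"]
    P=np.dstack([n_[...,0]*z,n_[...,1]*z,z])
    o=np.array(f["orientation"],float)
    M=o if o.shape==(3,3) else R.from_rotvec(o).as_matrix()
    W=P@M.T+np.array(f["xyz"]); W[z==0]=np.nan
    return f["frame"],W
E
python3 - <<'E'
from h import *
for n in("top","side"):
    im,W=grab(n); cv2.imwrite(f"pics/{n}0.png",im); np.save(n+"0.npy",W)
o=r.get_obs();print(o)
E
```

```text
{'clock': 0.1, 'joints': array([-1.41808978,  0.47772949,  0.02233853,  1.55630454, -0.01150128,
        1.10932049, -0.08308588]), 'qvel': array([-1.02972364e-03, -2.13673356e-03, -5.59349484e-05, -3.25679021e-03,
       -1.58175188e-03, -3.29885026e-03,  1.26734266e-03]), 'tau': array([ 4.89860075e-03, -5.97756743e+01,  1.61379453e+00, -2.81955528e+01,
        1.28171218e-02,  5.04479904e-03,  4.53542356e-06]), 'tcp_pos': array([0.1739317 , 0.65168953, 0.24143505]), 'orientation': array([-4.08442313e-01, -3.11482935e+00,  2.56172056e-03]), 'contact_force': array([-0.04786959, -0.44058188,  0.08358003]), 'moment': array([ 0.00694995, -0.01086868,  0.06780013]), 'gripper_force': 0.0, 'grip_width': 0.08568156913047745}
```

View pics/top0.png

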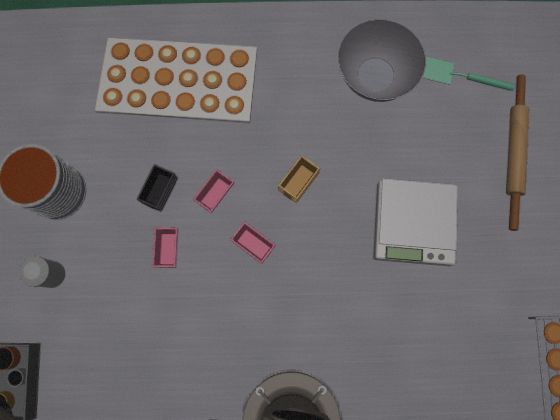

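View pics/side0.png

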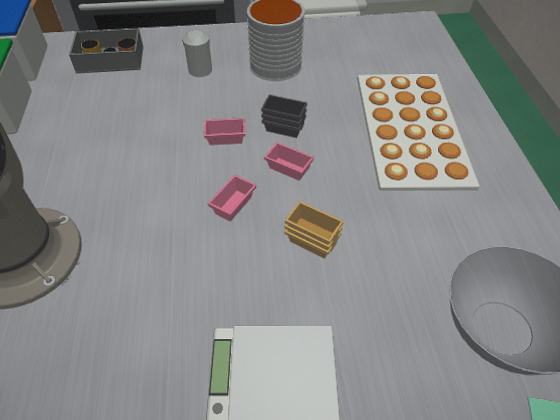

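Top view: the dark stack is at (157,188). Possible look-alikes are the pink tins at (214,191), (165,247) and (254,243), and the gold stack at (299,179). The scale pan is at (417,215), with its display on the lower side. The side view shows the dark stack at (284,116), three rims high. I choose the near-black one at top (157,188), and will measure it and check it in a crop.

```bash
python3 - <<'E'
from h import *
im=cv2.imread("pics/top0.png")
W=np.load("top0.npy"); S=np.load("side0.npy")
print("table z",np.nanmedian(W[280:330,150:220,2]),"px/base",W[400,292],W[20,20], "side table",np.nanmedian(S[250:320,100:200,2]))
def box(n,W,sl,lo,hi):
    P=W[sl].reshape(-1,3); P=P[(P[:,2]>lo)&(P[:,2]<hi)]
    rc=cv2.minAreaRect((P[:,:2]*1000).astype(np.float32)); print(n,len(P),np.median(P[:,2]),P[:,2].max(),rc, cv2.boxPoints(rc).round(0).tolist())
box("dark",W,np.s_[155:222,128:186],.066,.085)
box("dark side",S,np.s_[85:145,250:315],.066,.085)
box("gold",W,np.s_[145:212,270:330],.066,.085)
box("pan",W,np.s_[170:270,365:470],.050,.060)
box("pan side",S,np.s_[315:420,225:350],.050,.060)
for n,sl in(("pink1",np.s_[165:218,190:238]),("pink2",np.s_[220:275,148:182]),("dark all",np.s_[155:222,128:186]),("container",np.s_[250:295,15:70]),("stack",np.s_[140:225,0:90])): box(n,W,sl,.02,.5)
c=cv2.resize(im[130:270,90:330],None,fx=3,fy=3,interpolation=cv2.INTER_CUBIC); cv2.imwrite("pics/crop.png",c)
E
```

```text
table z 0.00031281319998610613 px/base [ 0.06868037 -0.00271291  0.12310846] [1.08642502 0.75461611 0.0022393 ] side table -0.0015518352524466206
dark 356 0.07462164487776157 0.08239987140732796 ((568.5419921875, 321.47015380859375), (58.63718032836914, 98.87297821044922), 65.8517837524414) [[511.0, 315.0], [602.0, 274.0], [626.0, 328.0], [535.0, 368.0]]
dark side 352 0.07165532752298576 0.07739723482639216 ((566.3439331054688, 322.7469787597656), (64.03343200683594, 98.90116119384766), 65.19750213623047) [[508.0, 314.0], [598.0, 273.0], [625.0, 331.0], [535.0, 373.0]]
gold 321 0.07536559370306706 0.082975937441087 ((584.218505859375, -30.723060607910156), (58.79464340209961, 99.3171157836914), 52.33308029174805) [[527.0, -24.0], [606.0, -84.0], [641.0, -38.0], [563.0, 23.0]]
pan 4791 0.05537815552304082 0.0599976265056259 ((475.2110595703125, -324.39886474609375), (192.15435791015625, 197.2561492919922), 84.35560607910156) [[368.0, -410.0], [564.0, -430.0], [583.0, -238.0], [387.0, -219.0]]
pan side 9835 0.05375028662686876 0.058572765710934394 ((491.6271667480469, -304.167572021484
[... 512 characters left out ...]
[469.0, 272.0], [471.0, 330.0], [372.0, 333.0]]
dark all 1116 0.052756082443590424 0.08239987140732796 ((568.1410522460938, 321.5865173339844), (58.83732223510742, 99.57682800292969), 65.43521118164062) [[511.0, 316.0], [601.0, 274.0], [626.0, 328.0], [535.0, 369.0]]
container 1089 0.10394998947716938 0.11975507163732901 ((360.160400390625, 597.5861206054688), (70.86112213134766, 73.4432373046875), 44.209716796875) [[309.0, 599.0], [360.0, 547.0], [411.0, 596.0], [360.0, 649.0]]
stack 4575 0.1647677488754431 0.17376654999184216 ((575.9537963867188, 593.8973388671875), (150.1539764404297, 145.66676330566406), 3.2756991386413574) [[497.0, 662.0], [505.0, 517.0], [655.0, 525.0], [647.0, 671.0]]
```

View pics/crop.png

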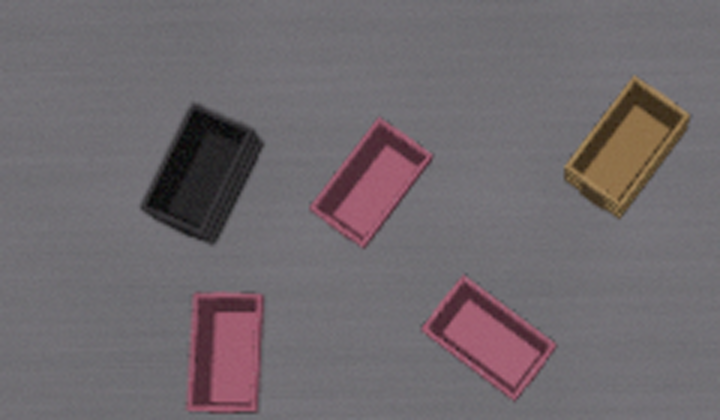

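The crop shows the near-black stack at crop (202,173), open side up and clearly not pink or gold. Its size measures 58.6 x 98.9 mm at z≈75 mm, which matches the description. Dark tin centre is (568,321.5) mm, with the short axis at azimuth 65.8°. Pan centre is about (489,-326) mm, top at 55 mm.

```bash
python3 - <<'E'
from h import *
o=r.get_obs();M=R.from_rotvec(o["orientation"]).as_matrix();print(M.round(3))
a=np.degrees(np.arctan2(M[1,1],M[0,1]));print("yaxis az",a,"turn",(65.8-a+90)%180-90, np.array([568,321.5])-o["tcp_pos"][:2]*1000)
E
```

```text
[[-0.966  0.258 -0.   ]
 [ 0.258  0.966 -0.002]
 [-0.    -0.002 -1.   ]]
yaxis az 75.05904253666615 turn -9.259042536666158 [ 394.06829508 -330.18952926]
```

Emit:
send_rows(deltas=[{"dx":28,"dy":-24,"rz":-2},{"dx":56,"dy":-47,"rz":-4},{"dx":84,"dy":-70,"rz":-6},{"dx":112,"dy":-94,"rz":-8},{"dx":140,"dy":-117,"rz":-9.3}], jaw=85)

```text
$.deltas[0]: bad value
```

Emit:
send_rows(deltas=[{"dx":28,"dy":-24},{"dx":56,"dy":-47},{"dx":84,"dy":-70},{"dx":112,"dy":-94},{"dx":140,"dy":-117}])

```text
$.deltas[0]: bad value
```

Emit:
send_rows(deltas=[{"dx":28,"dy":-24},{"dx":56,"dy":-48},{"dx":84,"dy":-72},{"dx":114,"dy":-96},{"dx":114,"dy":-96}])

```text
$.deltas[0]: bad value
```

Emit:
send_rows(deltas=[{"dz":-20},{"dz":-45},{"dz":-70},{"dz":-90},{"dz":-90}])

```text
$.deltas[0]: bad value
```

The rows probably need all six keys. I'll test that with one call.

Emit:
send_rows(deltas=[{"dx":28,"dy":-24,"dz":0,"rx":0,"ry":0,"rz":-2},{"dx":56,"dy":-47,"dz":0,"rx":0,"ry":0,"rz":-4},{"dx":84,"dy":-70,"dz":0,"rx":0,"ry":0,"rz":-6},{"dx":112,"dy":-94,"dz":0,"rx":0,"ry":0,"rz":-8},{"dx":140,"dy":-117,"dz":0,"rx":0,"ry":0,"rz":-9.3}], jaw=85)

```text
clock: 0.52
tcp_pos: [0.315, 0.5336, 0.2419]
orientation: [-0.662, -3.071, 0.001]
contact_force: [0.4, -0.2, -0.9]
grip_width: 0.085
gripper_force: 0.0
```

Emit:
send_rows(deltas=[{"dx":28,"dy":-24,"dz":0,"rx":0,"ry":0,"rz":0},{"dx":56,"dy":-47,"dz":0,"rx":0,"ry":0,"rz":0},{"dx":84,"dy":-70,"dz":0,"rx":0,"ry":0,"rz":0},{"dx":112,"dy":-94,"dz":0,"rx":0,"ry":0,"rz":0},{"dx":140,"dy":-117,"dz":0,"rx":0,"ry":0,"rz":0}])

```text
clock: 0.93
tcp_pos: [0.455, 0.4165, 0.242]
orientation: [-0.66, -3.071, 0.001]
contact_force: [0.9, -0.1, -0.6]
grip_width: 0.085
gripper_force: 0.0
```

Emit:
send_rows(deltas=[{"dx":28,"dy":-24,"dz":0,"rx":0,"ry":0,"rz":0},{"dx":56,"dy":-48,"dz":0,"rx":0,"ry":0,"rz":0},{"dx":84,"dy":-72,"dz":0,"rx":0,"ry":0,"rz":0},{"dx":114,"dy":-96,"dz":0,"rx":0,"ry":0,"rz":0},{"dx":114,"dy":-96,"dz":0,"rx":0,"ry":0,"rz":0}])

```text
clock: 1.35
tcp_pos: [0.5745, 0.3133, 0.2422]
orientation: [0.676, 3.063, -0.006]
contact_force: [1.2, -1.9, 0.3]
grip_width: 0.0852
gripper_force: 0.0
```

Emit:
send_rows(deltas=[{"dx":0,"dy":0,"dz":-20,"rx":0,"ry":0,"rz":0},{"dx":0,"dy":0,"dz":-45,"rx":0,"ry":0,"rz":0},{"dx":0,"dy":0,"dz":-70,"rx":0,"ry":0,"rz":0},{"dx":0,"dy":0,"dz":-90,"rx":0,"ry":0,"rz":0},{"dx":0,"dy":0,"dz":-90,"rx":0,"ry":0,"rz":0}])

```text
clock: 1.77
tcp_pos: [0.565, 0.3207, 0.1474]
orientation: [-0.658, -3.066, 0.01]
contact_force: [-0.8, -0.5, -0.1]
grip_width: 0.0847
gripper_force: 0.0
```

Emit:
send_rows(deltas=[{"dx":0,"dy":0,"dz":0,"rx":0,"ry":0,"rz":0},{"dx":0,"dy":0,"dz":0,"rx":0,"ry":0,"rz":0},{"dx":0,"dy":0,"dz":0,"rx":0,"ry":0,"rz":0},{"dx":0,"dy":0,"dz":0,"rx":0,"ry":0,"rz":0}])

```text
clock: 2.1
tcp_pos: [0.5689, 0.3227, 0.154]
orientation: [0.659, 3.07, 0.003]
contact_force: [-0.8, 0.2, 0.6]
grip_width: 0.0851
gripper_force: 0.0
```

```bash
python3 - <<'E'
from h import *
im,W=grab("side");cv2.imwrite("pics/s1.png",cv2.resize(im[20:200,180:400],None,fx=3,fy=3,interpolation=cv2.INTER_CUBIC))
o=r.get_obs();M=R.from_rotvec(o["orientation"]).as_matrix()
print(o["tcp_pos"],np.degrees(np.arctan2(M[1,1],M[0,1])),M[:,2],o["contact_force"])
E
```

```text
[0.56873295 0.32262257 0.15378164] 65.75342122402778 [ 0.00193193  0.00142728 -0.99999712] [0.40181133 0.26440899 0.71178501]
```

View pics/s1.png

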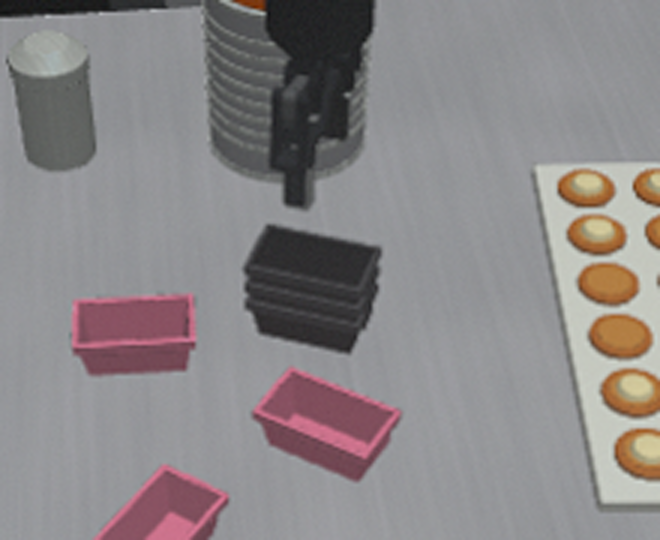

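The open fingers hang above the dark stack: finger at crop (300,190), stack at (312,285). Next I'll measure the fingertip height in depth.

```bash
python3 - <<'E'
from h import *
im,W=grab("side")
s=W[45:95,265:300]
d=s[...,:2]-np.array([.5688,.3226]); b=np.array([np.cos(np.radians(65.8)),np.sin(np.radians(65.8))])
al=d@b; ac=d@np.array([-b[1],b[0]])
m=(abs(al)<.065)&(abs(ac)<.02)&(s[...,2]>.11)
for sg in(1,-1):
    k=m&(al*sg>0.02); print(sg,k.sum(),np.sort(s[...,2][k])[:12].round(4),np.percentile(al[k],[2,50,98]),np.percentile(ac[k],[2,50,98]))
print(r.get_obs()["tcp_pos"])
E
```

```text
1 124 [0.1532 0.1544 0.1555 0.1558 0.156  0.1566 0.1571 0.1573 0.1576 0.1583
 0.1591 0.1593] [0.02490196 0.0426977  0.04762583] [-0.01476666 -0.00471867  0.00599964]
-1 398 [0.1513 0.1528 0.1533 0.1536 0.1537 0.1538 0.1544 0.1563 0.1567 0.1569
 0.1586 0.1587] [-0.06377646 -0.0481596  -0.02117485] [-0.01589261 -0.00636861  0.01206755]
[0.56854936 0.32254048 0.15349172]
```

Emit:
send_rows(deltas=[{"dx":0,"dy":-1,"dz":-20,"rx":0,"ry":0,"rz":0},{"dx":0,"dy":-1,"dz":-40,"rx":0,"ry":0,"rz":0},{"dx":0,"dy":-1,"dz":-57,"rx":0,"ry":0,"rz":0},{"dx":0,"dy":-1,"dz":-68,"rx":0,"ry":0,"rz":0},{"dx":0,"dy":-1,"dz":-75,"rx":0,"ry":0,"rz":0}])

```text
clock: 2.62
tcp_pos: [0.5676, 0.321, 0.0762]
orientation: [-0.659, -3.071, 0.001]
contact_force: [-0.6, -0.1, 0.2]
grip_width: 0.0853
gripper_force: 0.0
```

Emit:
send_rows(deltas=[{"dx":0,"dy":0,"dz":-3,"rx":0,"ry":0,"rz":0},{"dx":0,"dy":0,"dz":-6,"rx":0,"ry":0,"rz":0},{"dx":0,"dy":0,"dz":-6,"rx":0,"ry":0,"rz":0},{"dx":0,"dy":0,"dz":-6,"rx":0,"ry":0,"rz":0},{"dx":0,"dy":0,"dz":-6,"rx":0,"ry":0,"rz":0}])

```text
clock: 3.03
tcp_pos: [0.5686, 0.3215, 0.0721]
orientation: [0.66, 3.071, 0.002]
contact_force: [0.2, -0.1, -0.2]
grip_width: 0.0846
gripper_force: 0.0
```

Height is good. Closing on the tin gently.

Emit:
send_rows(deltas=[{"dx":0,"dy":0,"dz":0,"rx":0,"ry":0,"rz":0},{"dx":0,"dy":0,"dz":0,"rx":0,"ry":0,"rz":0},{"dx":0,"dy":0,"dz":0,"rx":0,"ry":0,"rz":0},{"dx":0,"dy":0,"dz":0,"rx":0,"ry":0,"rz":0},{"dx":0,"dy":0,"dz":0,"rx":0,"ry":0,"rz":0}], jaw=50, newtons=30)

```text
clock: 3.45
tcp_pos: [0.5685, 0.3217, 0.0719]
orientation: [0.659, 3.071, 0.002]
contact_force: [-0.3, 0.5, 4.0]
grip_width: 0.0569
gripper_force: 32.2
```

Emit:
send_rows(deltas=[{"dx":0,"dy":0,"dz":0,"rx":0,"ry":0,"rz":0},{"dx":0,"dy":0,"dz":0,"rx":0,"ry":0,"rz":0},{"dx":0,"dy":0,"dz":0,"rx":0,"ry":0,"rz":0},{"dx":0,"dy":0,"dz":0,"rx":0,"ry":0,"rz":0},{"dx":0,"dy":0,"dz":0,"rx":0,"ry":0,"rz":0}])

```text
clock: 3.87
tcp_pos: [0.5685, 0.3217, 0.0719]
orientation: [0.66, 3.071, 0.002]
contact_force: [-0.3, 1.5, 4.8]
grip_width: 0.0572
gripper_force: 32.3
```

Emit:
send_rows(deltas=[{"dx":0,"dy":0,"dz":2,"rx":0,"ry":0,"rz":0},{"dx":0,"dy":0,"dz":5,"rx":0,"ry":0,"rz":0},{"dx":0,"dy":0,"dz":8,"rx":0,"ry":0,"rz":0},{"dx":0,"dy":0,"dz":11,"rx":0,"ry":0,"rz":0},{"dx":0,"dy":0,"dz":14,"rx":0,"ry":0,"rz":0}])

```text
clock: 4.28
tcp_pos: [0.5678, 0.3208, 0.0853]
orientation: [-0.66, -3.071, 0.001]
contact_force: [-0.2, 0.8, -1.6]
grip_width: 0.0574
gripper_force: 32.3
```

```bash
python3 - <<'E'
from h import *
im,W=grab("side");cv2.imwrite("pics/s2.png",cv2.resize(im[60:150,240:330],None,fx=6,fy=6,interpolation=cv2.INTER_CUBIC))
E
```

```text
(no output)
```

View pics/s2.png

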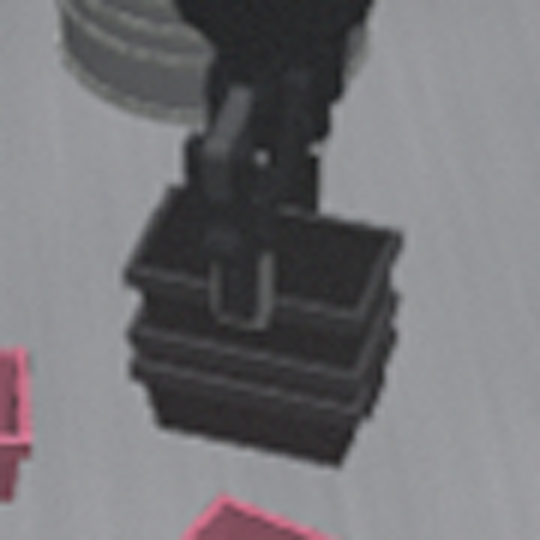

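The top rim (crop row ~270) has separated from the mid rim (~330). The mid and bottom rims still nest, and the force of -1.6 N is about the weight of one tin. Lifting on.

Emit:
send_rows(deltas=[{"dx":0,"dy":0,"dz":6,"rx":0,"ry":0,"rz":0},{"dx":0,"dy":0,"dz":14,"rx":0,"ry":0,"rz":0},{"dx":0,"dy":0,"dz":23,"rx":0,"ry":0,"rz":0},{"dx":0,"dy":0,"dz":33,"rx":0,"ry":0,"rz":0},{"dx":0,"dy":0,"dz":44,"rx":0,"ry":0,"rz":0}])

```text
clock: 4.75
tcp_pos: [0.5681, 0.3212, 0.1306]
orientation: [0.66, 3.071, 0.0]
contact_force: [-0.1, 0.5, 0.1]
grip_width: 0.0573
gripper_force: 32.3
```

Emit:
send_rows(deltas=[{"dx":0,"dy":0,"dz":14,"rx":0,"ry":0,"rz":0},{"dx":0,"dy":0,"dz":30,"rx":0,"ry":0,"rz":0},{"dx":0,"dy":0,"dz":45,"rx":0,"ry":0,"rz":0},{"dx":0,"dy":0,"dz":55,"rx":0,"ry":0,"rz":0},{"dx":0,"dy":0,"dz":60,"rx":0,"ry":0,"rz":0}])

```text
clock: 5.17
tcp_pos: [0.5689, 0.3216, 0.1918]
orientation: [0.659, 3.069, 0.004]
contact_force: [0.1, -0.9, -0.7]
grip_width: 0.0567
gripper_force: 32.3
```

```bash
python3 - <<'E'
from h import *
im,W=grab("side");cv2.imwrite("pics/s3.png",cv2.resize(im[0:160,200:360],None,fx=3.5,fy=3.5,interpolation=cv2.INTER_CUBIC))
print(r.get_obs()["contact_force"],r.get_obs()["tcp_pos"])
E
```

```text
[-0.13382858 -0.72567662 -0.2833001 ] [0.56894008 0.32169277 0.19187257]
```

View pics/s3.png

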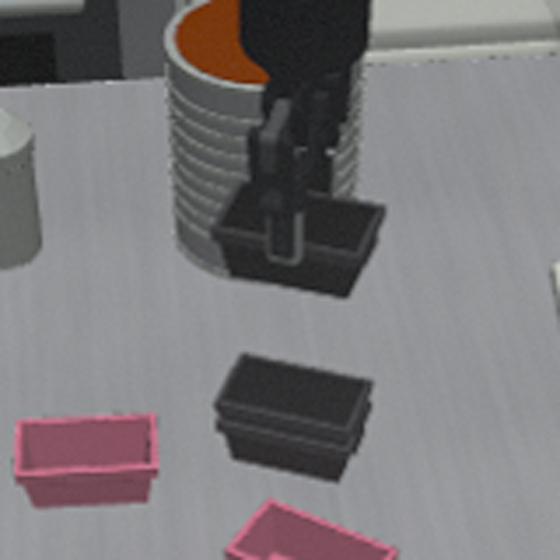

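One tin hangs level at crop (300,240), and two nested tins remain at (290,415). Carrying it to the scale.

Emit:
send_rows(deltas=[{"dx":-1,"dy":-8,"dz":0,"rx":0,"ry":0,"rz":0},{"dx":-3,"dy":-26,"dz":0,"rx":0,"ry":0,"rz":0},{"dx":-6,"dy":-52,"dz":0,"rx":0,"ry":0,"rz":0},{"dx":-10,"dy":-84,"dz":0,"rx":0,"ry":0,"rz":0},{"dx":-15,"dy":-118,"dz":0,"rx":0,"ry":0,"rz":0}])

```text
clock: 5.63
tcp_pos: [0.5519, 0.2019, 0.188]
orientation: [-0.657, -3.071, 0.002]
contact_force: [0.8, -0.1, -0.5]
grip_width: 0.0571
gripper_force: 32.3
```

Emit:
send_rows(deltas=[{"dx":-4,"dy":-34,"dz":0,"rx":0,"ry":0,"rz":0},{"dx":-8,"dy":-68,"dz":0,"rx":0,"ry":0,"rz":0},{"dx":-13,"dy":-102,"dz":0,"rx":0,"ry":0,"rz":0},{"dx":-17,"dy":-136,"dz":0,"rx":0,"ry":0,"rz":0},{"dx":-21,"dy":-170,"dz":0,"rx":0,"ry":0,"rz":0}])

```text
clock: 6.05
tcp_pos: [0.5305, 0.0309, 0.1884]
orientation: [-0.66, -3.07, 0.001]
contact_force: [0.8, 0.8, -1.1]
grip_width: 0.0569
gripper_force: 32.3
```

Emit:
send_rows(deltas=[{"dx":-4,"dy":-34,"dz":0,"rx":0,"ry":0,"rz":0},{"dx":-8,"dy":-68,"dz":0,"rx":0,"ry":0,"rz":0},{"dx":-13,"dy":-102,"dz":0,"rx":0,"ry":0,"rz":0},{"dx":-17,"dy":-136,"dz":0,"rx":0,"ry":0,"rz":0},{"dx":-21,"dy":-170,"dz":0,"rx":0,"ry":0,"rz":0}])

```text
clock: 6.47
tcp_pos: [0.5093, -0.1387, 0.1884]
orientation: [-0.66, -3.07, 0.0]
contact_force: [1.8, -0.2, -0.3]
grip_width: 0.0571
gripper_force: 32.3
```

Emit:
send_rows(deltas=[{"dx":-4,"dy":-34,"dz":0,"rx":0,"ry":0,"rz":0},{"dx":-8,"dy":-68,"dz":0,"rx":0,"ry":0,"rz":0},{"dx":-12,"dy":-100,"dz":0,"rx":0,"ry":0,"rz":0},{"dx":-16,"dy":-130,"dz":0,"rx":0,"ry":0,"rz":0},{"dx":-19,"dy":-154,"dz":0,"rx":0,"ry":0,"rz":0}])

```text
clock: 6.88
tcp_pos: [0.4898, -0.2937, 0.1884]
orientation: [-0.663, -3.069, 0.001]
contact_force: [0.3, -0.5, -0.9]
grip_width: 0.057
gripper_force: 32.3
```

Emit:
send_rows(deltas=[{"dx":-2,"dy":-18,"dz":0,"rx":0,"ry":0,"rz":0},{"dx":-4,"dy":-30,"dz":0,"rx":0,"ry":0,"rz":0},{"dx":-4,"dy":-36,"dz":0,"rx":0,"ry":0,"rz":0},{"dx":-4,"dy":-36,"dz":0,"rx":0,"ry":0,"rz":0},{"dx":-4,"dy":-36,"dz":0,"rx":0,"ry":0,"rz":0}])

```text
clock: 7.3
tcp_pos: [0.4881, -0.3257, 0.1888]
orientation: [-0.658, -3.071, -0.001]
contact_force: [-0.2, 0.3, -0.3]
grip_width: 0.057
gripper_force: 32.3
```

```bash
python3 - <<'E'
from h import *
im,W=grab("side");cv2.imwrite("pics/s4.png",im)
print(r.get_obs())
E
```

```text
{'clock': 7.35, 'joints': array([ 0.18321616,  0.40690818,  0.38603024,  1.84528412, -0.18853879,
        0.92612256,  1.80414282]), 'qvel': array([-0.00941546, -0.00313387, -0.00148218, -0.0005905 ,  0.00103067,
        0.00055189,  0.00353339]), 'tau': array([ 9.30569004e-01, -4.90929651e+01,  6.17377505e+00, -2.51170886e+01,
        7.09391478e-02, -1.39667871e-02,  8.33480561e-03]), 'tcp_pos': array([ 0.48837094, -0.32522481,  0.1889147 ]), 'orientation': array([-6.56917654e-01, -3.07139303e+00, -1.72615725e-03]), 'contact_force': array([-0.02955982,  1.34456999, -1.45670906]), 'moment': array([ 0.04934955, -0.04482681, -0.00631751]), 'gripper_force': 32.32470989227295, 'grip_width': 0.05698208461234468}
```

View pics/s4.png

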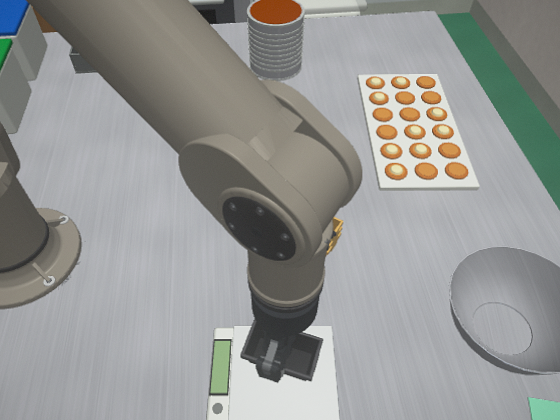

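The tin hangs over the pan at pixel (284,350). Contact is expected at TCP z≈0.091, so I'm lowering 85 mm first.

Emit:
send_rows(deltas=[{"dx":0,"dy":-1,"dz":-12,"rx":0,"ry":0,"rz":0},{"dx":0,"dy":-1,"dz":-32,"rx":0,"ry":0,"rz":0},{"dx":0,"dy":-1,"dz":-54,"rx":0,"ry":0,"rz":0},{"dx":0,"dy":-1,"dz":-72,"rx":0,"ry":0,"rz":0},{"dx":0,"dy":-1,"dz":-85,"rx":0,"ry":0,"rz":0}])

```text
clock: 7.77
tcp_pos: [0.4876, -0.3259, 0.1018]
orientation: [-0.656, -3.07, -0.002]
contact_force: [0.9, 0.8, -1.6]
grip_width: 0.057
gripper_force: 32.3
```

Emit:
send_rows(deltas=[{"dx":0,"dy":0,"dz":-3,"rx":0,"ry":0,"rz":0},{"dx":0,"dy":0,"dz":-6,"rx":0,"ry":0,"rz":0},{"dx":0,"dy":0,"dz":-8,"rx":0,"ry":0,"rz":0},{"dx":0,"dy":0,"dz":-9,"rx":0,"ry":0,"rz":0},{"dx":0,"dy":0,"dz":-9,"rx":0,"ry":0,"rz":0}])

```text
clock: 8.18
tcp_pos: [0.4885, -0.3281, 0.096]
orientation: [0.659, 3.07, -0.0]
contact_force: [-0.8, -0.3, -2.2]
grip_width: 0.0575
gripper_force: 32.4
```

Emit:
send_rows(deltas=[{"dx":0,"dy":0,"dz":-1,"rx":0,"ry":0,"rz":0},{"dx":0,"dy":0,"dz":-1,"rx":0,"ry":0,"rz":0},{"dx":0,"dy":0,"dz":-2,"rx":0,"ry":0,"rz":0},{"dx":0,"dy":0,"dz":-2,"rx":0,"ry":0,"rz":0}])

```text
clock: 8.52
tcp_pos: [0.4881, -0.3278, 0.0934]
orientation: [0.66, 3.071, 0.0]
contact_force: [0.5, -0.6, -0.9]
grip_width: 0.0572
gripper_force: 32.4
```

Emit:
send_rows(deltas=[{"dx":0,"dy":0,"dz":-1,"rx":0,"ry":0,"rz":0},{"dx":0,"dy":0,"dz":-2,"rx":0,"ry":0,"rz":0},{"dx":0,"dy":0,"dz":-2,"rx":0,"ry":0,"rz":0}])

```text
clock: 8.77
tcp_pos: [0.488, -0.3278, 0.0912]
orientation: [-0.66, -3.071, -0.0]
contact_force: [-0.4, 0.5, -0.5]
grip_width: 0.0572
gripper_force: 32.4
```

Emit:
send_rows(deltas=[{"dx":0,"dy":0,"dz":-1,"rx":0,"ry":0,"rz":0},{"dx":0,"dy":0,"dz":-1,"rx":0,"ry":0,"rz":0},{"dx":0,"dy":0,"dz":-1,"rx":0,"ry":0,"rz":0}])

```text
clock: 9.02
tcp_pos: [0.4881, -0.3278, 0.0911]
orientation: [0.66, 3.071, 0.001]
contact_force: [-2.3, 2.2, 6.9]
grip_width: 0.0574
gripper_force: 33.3
```

The tin touched down at the predicted height, with 7 N of contact force. Opening gradually.

Emit:
send_rows(deltas=[{"dx":0,"dy":0,"dz":0,"rx":0,"ry":0,"rz":0},{"dx":0,"dy":0,"dz":0,"rx":0,"ry":0,"rz":0},{"dx":0,"dy":0,"dz":0,"rx":0,"ry":0,"rz":0},{"dx":0,"dy":0,"dz":0,"rx":0,"ry":0,"rz":0}], jaw=66)

```text
clock: 9.35
tcp_pos: [0.4881, -0.3278, 0.0902]
orientation: [-0.66, -3.072, 0.0]
contact_force: [-0.1, -0.5, 0.2]
grip_width: 0.0664
gripper_force: 0.0
```

Emit:
send_rows(deltas=[{"dx":0,"dy":0,"dz":0,"rx":0,"ry":0,"rz":0},{"dx":0,"dy":0,"dz":0,"rx":0,"ry":0,"rz":0},{"dx":0,"dy":0,"dz":0,"rx":0,"ry":0,"rz":0},{"dx":0,"dy":0,"dz":2,"rx":0,"ry":0,"rz":0},{"dx":0,"dy":0,"dz":6,"rx":0,"ry":0,"rz":0}], jaw=85)

```text
clock: 9.77
tcp_pos: [0.4877, -0.3276, 0.0961]
orientation: [-0.66, -3.071, -0.0]
contact_force: [0.6, 0.4, 0.4]
grip_width: 0.0846
gripper_force: 0.0
```

Emit:
send_rows(deltas=[{"dx":0,"dy":0,"dz":15,"rx":0,"ry":0,"rz":0},{"dx":0,"dy":0,"dz":35,"rx":0,"ry":0,"rz":0},{"dx":0,"dy":0,"dz":65,"rx":0,"ry":0,"rz":0},{"dx":0,"dy":0,"dz":95,"rx":0,"ry":0,"rz":0},{"dx":0,"dy":0,"dz":120,"rx":0,"ry":0,"rz":0}])

```text
clock: 10.18
tcp_pos: [0.4882, -0.3282, 0.2187]
orientation: [0.66, 3.07, -0.001]
contact_force: [0.7, -0.6, -0.1]
grip_width: 0.0849
gripper_force: 0.0
```

Emit:
send_rows(deltas=[{"dx":0,"dy":34,"dz":0,"rx":0,"ry":0,"rz":0},{"dx":0,"dy":68,"dz":0,"rx":0,"ry":0,"rz":0},{"dx":0,"dy":102,"dz":0,"rx":0,"ry":0,"rz":0},{"dx":0,"dy":130,"dz":0,"rx":0,"ry":0,"rz":0},{"dx":0,"dy":150,"dz":0,"rx":0,"ry":0,"rz":0}])

```text
clock: 10.6
tcp_pos: [0.488, -0.1748, 0.2167]
orientation: [0.656, 3.072, 0.002]
contact_force: [0.1, -0.3, -0.2]
grip_width: 0.0851
gripper_force: 0.0
```

Emit:
send_rows(deltas=[{"dx":0,"dy":34,"dz":0,"rx":0,"ry":0,"rz":0},{"dx":0,"dy":60,"dz":0,"rx":0,"ry":0,"rz":0},{"dx":0,"dy":70,"dz":0,"rx":0,"ry":0,"rz":0},{"dx":0,"dy":70,"dz":0,"rx":0,"ry":0,"rz":0},{"dx":0,"dy":70,"dz":0,"rx":0,"ry":0,"rz":0}])

```text
clock: 11.02
tcp_pos: [0.4882, -0.1084, 0.2167]
orientation: [0.659, 3.071, -0.001]
contact_force: [-0.7, -0.3, -0.0]
grip_width: 0.0847
gripper_force: 0.0
```

```bash
python3 - <<'E'
from h import *
im,W=grab("top");cv2.imwrite("pics/t5.png",im)
def box(n,sl,lo,hi):
    P=W[sl].reshape(-1,3); P=P[(P[:,2]>lo)&(P[:,2]<hi)]
    if len(P)>5: print(n,len(P),np.median(P[:,2]),cv2.minAreaRect((P[:,:2]*1000).astype(np.float32)))
box("tin",np.s_[175:265,375:460],.085,.105)
box("dark",np.s_[155:222,128:186],.05,.07)
box("gold",np.s_[145:212,270:330],.066,.085)
print(r.get_obs()["clock"])
E
```

```text
tin 365 0.0940661940162617 ((486.51910400390625, -327.60321044921875), (59.77964401245117, 99.76728820800781), 65.26619720458984)
dark 316 0.05790216501013157 ((567.262451171875, 320.2440490722656), (58.18972396850586, 97.95409393310547), 64.68009948730469)
gold 292 0.07507241031921974 ((583.898681640625, -30.946311950683594), (58.80629348754883, 99.21202850341797), 52.54200744628906)
11.0667
```

View pics/t5.png

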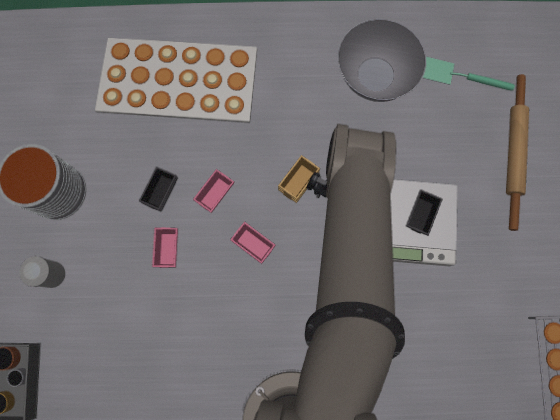

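The tin stands on the pan at pixel (424,212), about 3 mm from the pan's centre with its rim at 94 mm. The dark stack (158,189) and gold stack (299,179) are unmoved, and the arm is clear.

```bash
python3 -c "
from bench import r
print(r.hand_in())"
```

```text
the job is handed in; nothing more can be done
None
```

The top dark tin stands upright about 3 mm from the centre of the scale's pan, the rest of the dark stack and the gold stack are where they were, and the job is handed in (no verdict was returned).

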